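# Top up and pump down the vacuum canister

## Task

Top up the glass vacuum canister with chocolate discs from the round marble board until the stack comes up level with the red fill line, leaving the disc that is not needed on the board. Then put the pump lid on so that it sits fully home, and draw the air out with at least two full pump strokes, each pressed right down to its stop and let spring right up again. Keep the canister standing and leave the other things on the worktop where they are.

Things in the scene. Friction and masses are not known exactly. Their poses are not given: they have to be found in the camera images.
- jar_mouth (a point): the centre of the mouth of the glass canister, level with its rim. The canister is a loose clear round jar of about 0.5 kg standing upright, 99 mm tall, 78 mm outside and 70 mm inside diameter (4 mm wall), with a 6 mm thick floor; z points up along it. It already holds three chocolate discs lying flat on one another, so their top is 51 mm above the worktop
- jar_line (a point): the centre of the canister at the height of its thin red fill line, 81 mm above the worktop and 18 mm below the rim. Five discs come level with it; with a sixth the lid could not close
- discA_mid (a point): drinking-chocolate disc, dark brown, solid and hard, 60 mm across and 15 mm thick, scored into wedges on top, about 45 g; lies flat; the point is its centre, half-way up. At the start the top one of three loose discs stacked on the marble board
- discB_mid (a point): drinking-chocolate disc, dark brown, solid and hard, 60 mm across and 15 mm thick, scored into wedges on top, about 45 g; lies flat; the point is its centre, half-way up. At the start the middle one of the three on the board
- discC_mid (a point): drinking-chocolate disc, dark brown, solid and hard, 60 mm across and 15 mm thick, scored into wedges on top, about 45 g; lies flat; the point is its centre, half-way up. At the start the lowest of the three, lying on the board
- board_top (a point): the centre of the top face of the round white marble board, 110 mm across and 12 mm thick, fixed to the worktop; the three spare discs are stacked at its middle, within 3 mm
- lid_barrel (a point): half-way up the pump barrel of the loose lid (about 170 g): a white upright cylinder, 44 mm across and 31 mm tall, standing on the flange; the part to grip. The lid starts upright on the worktop on its plug. This point is 15.5 mm above the flange's top, 22.5 mm above its underside and 34.5 mm above the plug's underside; z points up
- lid_flange (a point): the centre of the underside of the lid's white flange, which is 84 mm across and 7 mm thick and lies on the canister's rim when the lid is home. Under it is the grey plug that goes into the mouth, 12 mm tall, 62 mm across with a tapered foot (its black seal rings look wider but give way). z points up
- pump_cap (a point): the centre of the top of the black plunger cap, 42 mm across and 9.5 mm thick. With the plunger up it is 41 mm above point lid_barrel (63.5 mm above the flange's underside), and there is a gap of 16 mm between the cap and the barrel; it goes down with the plunger
- pump (a joint): how far the plunger is pressed down into the lid, in m: 0 when sprung fully up, 0.016 at its stop, when the cap rests on the barrel. The spring pushes back with about 6 N at the top and 10 N at the bottom and returns the plunger by itself
- teaspoon: bystander: steel teaspoon, 140 mm long, lying on the worktop; origin under its middle
- vanilla: bystander: small amber jar with a black cap, 36 mm across, 55 mm tall; origin at the centre of its underside
- mug: bystander: blue mug, 80 mm across, 90 mm tall; origin at the centre of its underside
- bowl: bystander: white bowl, 120 mm across, 50 mm tall; origin at the centre of its underside
- soap: bystander: yellowish washing-up liquid bottle with a black cap, 64 mm across, 184 mm tall; origin at the centre of its underside
- brush: bystander: round palm brush with a wooden knob, 60 mm across, 62 mm tall, standing on its bristles; origin at the centre of its underside
There are look-alikes about, which are no part of the job. Leave any orange or yellow look-alike of the part that bears jar_mouth alone.

How it is judged (in metres and radians):
On the way, in this order (a step that is already met when the one before it is completed fails the run):
1. two of the board's discs lie on the three in the canister, the top one level with the fill line within 4 mm, and no finger touches them (((horizontal distance between discA_mid and jar_mouth below 0.008 m and z of discA_mid in the frame of jar_line between -0.0115 and -0.0035 m and angle between discA_mid's own z axis and vertical below 0.12 rad) or (horizontal distance between discB_mid and jar_mouth below 0.008 m and z of discB_mid in the frame of jar_line between -0.0115 and -0.0035 m and angle between discB_mid's own z axis and vertical below 0.12 rad) or (horizontal distance between discC_mid and jar_mouth below 0.008 m and z of discC_mid in the frame of jar_line between -0.0115 and -0.0035 m and angle between discC_mid's own z axis and vertical below 0.12 rad)) and contact force between the fingers and discA below 0.1 N and contact force between the fingers and discB below 0.1 N and contact force between the fingers and discC below 0.1 N), for 0.2 s.
2. the lid sits fully home on the canister with its plunger up (horizontal distance between lid_flange and jar_mouth below 0.006 m and z of lid_flange in the frame of jar_mouth between -0.002 and 0.002 m and angle between the z axis of lid_flange and the z axis of jar_mouth, either way round below 0.05 rad and value of joint pump below 0.004 m), for 0.2 s.
3. first stroke: the plunger is pressed down to its stop with the lid home (horizontal distance between lid_flange and jar_mouth below 0.006 m and z of lid_flange in the frame of jar_mouth between -0.002 and 0.002 m and angle between the z axis of lid_flange and the z axis of jar_mouth, either way round below 0.05 rad and value of joint pump above 0.0148 m), for 0.05 s.
4. the plunger has sprung right up again (horizontal distance between lid_flange and jar_mouth below 0.006 m and z of lid_flange in the frame of jar_mouth between -0.002 and 0.002 m and angle between the z axis of lid_flange and the z axis of jar_mouth, either way round below 0.05 rad and value of joint pump below 0.002 m), for 0.05 s.
5. second stroke: the plunger is pressed down to its stop again (all of step 3), for 0.05 s.
At the end, for the whole second after the job is handed in: Canister upright (0.05 rad) at rest, one of the board's discs on top of five, level with the line (4 mm); third disc on the board (45 mm of its middle); lid home (2 mm of the rim, 6 mm off centre, 0.05 rad); plunger up (2 mm) (all of step 4 and angle between jar_mouth's own z axis and vertical below 0.05 rad and ((horizontal distance between discA_mid and jar_mouth below 0.008 m and z of discA_mid in the frame of jar_line between -0.0115 and -0.0035 m and angle between discA_mid's own z axis and vertical below 0.12 rad) or (horizontal distance between discB_mid and jar_mouth below 0.008 m and z of discB_mid in the frame of jar_line between -0.0115 and -0.0035 m and angle between discB_mid's own z axis and vertical below 0.12 rad) or (horizontal distance between discC_mid and jar_mouth below 0.008 m and z of discC_mid in the frame of jar_line between -0.0115 and -0.0035 m and angle between discC_mid's own z axis and vertical below 0.12 rad)) and ((horizontal distance between discA_mid and board_top below 0.045 m and z of discA_mid in the frame of board_top between 0.003 and 0.012 m) or (horizontal distance between discB_mid and board_top below 0.045 m and z of discB_mid in the frame of board_top between 0.003 and 0.012 m) or (horizontal distance between discC_mid and board_top below 0.045 m and z of discC_mid in the frame of board_top between 0.003 and 0.012 m)) and linear speed of each of jar, lid below 0.02 m/s); the robot touches nothing.
It fails at once if the canister is tipped by more than 0.35 rad (angle between jar_mouth's own z axis and vertical above 0.35 rad).
It fails at once if a bystander is moved by more than 30 mm (distance of any of teaspoon, vanilla, mug, bowl, soap, brush from where it was at the start of the episode above 0.03 m).
It also fails if it takes over 72 s, if anything falls off the work surface, if the arm or the gripper's body presses on something with over 40 N, if the wrist force passes 120 N, or if a joint passes its speed limit or range.

## Robot

A 6-joint arm with a two-finger parallel gripper is mounted at the origin on the work surface. World frame = base frame: x ahead of the robot, y to its left, z up, the work surface at z = 0. Lengths are in mm, angles in rad, forces in N, time in s.
With the tool pointing down it reaches from about 325 to 900 mm from the base axis. Payload 6.1 kg.
Tool frame: the origin (TCP) lies at the very end of the fingers, on their centre line; the grasp point (between the pads) lies 19 mm behind it; z points along the fingers, y is the line along which they close (so a half turn about z gives the same grasp; the last joint's range is limited). The gripper opens to 87 mm and grips with 3 to 60 N. Pads are 19 mm wide; open, the fingers measure 117 mm over their backs; the gripper's body (75 mm by 190 mm) begins 51 mm behind the grasp point.
Start: joints at [1.218, 0.22, 1.526, -0, 1.395, -0.126], TCP at [140.537, 608.987, 222.538] pointing down, gripper open.
Joint ranges: [-2.98, 2.98], [-0.91, 2.08], [0.09, 2.57], [-1.24, 4.39], [0.2, 2.65], [-2.68, 2.68]. Speed limits (rad/s): [2.57, 2.57, 3.01, 3.14, 3.14, 3.14].

## Interface

Orientations are given as a unit quaternion [w, x, y, z].
In Python, from station import monitor, vision, r, finder gives the robot as it stands.
- The arm moves only by the shell command python3 -m pendant 'ROWS'. ROWS is JSON, a list of rows, each a list of 7 numbers: the opening, from 0 (shut) to 1 (fully open), then the shift along the tool's x, y, z in cm, then the turn, a rotation vector about the tool's x, y, z in rad. A call has 1 to 12 rows; each row is the pose to reach, as a shift and turn from the pose commanded when the call began, along the tool's axes at that moment; what a row does not reach only later rows make up. A row lasts 1/12 s, in which the tool goes at most 41.7 mm and 7.16 degrees, less where a joint would pass 70% of its speed; a pose out of reach is approached as far as the arm can. A call with a gripper value outside its range is refused whole. The fingers move at their own pace and stop on an object; the grip force is fixed at half the most. Time passes only in rows, so rows that repeat a pose let the fingers close. It gives the time, the measured TCP pose, the force, the opening and the grip force at its end, in the units of the state.
- monitor.sense(): the state, without advancing time (a new reading comes with each control period).
- vision.get_image(name): name is "scene" or "top"; returns the picture (480x640x3 uint8, blue, green, red); there is no depth.
- vision.get_calibration(name): a dict with "camera_matrix" (3x3 intrinsics, pixels), "dist_coeffs" ([k1, k2, p1, p2, k3] as OpenCV has them; the pictures are not rectified), "eye" and "rotation" of the camera in the world. Camera axes: x right, y up, looking along -z (the intrinsics and any distortion apply to the point x, -y, -z); pixel columns grow to the right and rows downward; lengths in mm; the calibration is good to about 2 mm. A picture is of the moment at which its call begins. get_calibration takes no time and is no camera call.
- r.job_done(): hands the job in; it is judged then, once.
Trained networks look in the newest picture that a camera, given by its name, has taken for a name from the list of things; names that differ only in an ending like _2 or _b are one class to them, and where a whole thing is asked for, a point or a joint stands for the part that bears it (a point fixed in the world has none). Each returns a list of dicts, best first, with "p" (0 to 1); they miss things now and then, are a little off and sometimes report something else, mostly with a low value. They report only what shows in the picture. A call takes as long as a camera call. They do not tell look-alikes from the thing itself.
- finder.outline_of(camera, thing): "pixels" (480x640 bool, what is visible of it) and "at" ([column, row] in pixels, amid what is visible of it).
The state is a dict: "time_s": time; "qpos": joint angles; "joint_vel": joint speeds; "tau": joint torques, N m; "tool_pos": TCP position; "eef_rot": TCP orientation; "ft_force": force on the tool from outside, world axes, zero at the start; "wrist_torque": the same for the moment, N m; "opening": finger opening in mm; "grasp_force": force on a finger pad.
Only numpy, scipy, OpenCV 4.12 (cv2) and the standard library are available. Lean on these libraries where they do the work, as an engineer would, in place of code of your own. Each camera call takes 0.05 s, during which the arm holds its last target. There are 200 camera calls.

## Working session

There is one attempt and no reset: what is moved stays moved. The work goes in short steps, Python scripts to look and compute and a shell command to move; the robot and the scene stay as the last step left them, time stands still between calls to the robot, and variables do not carry over. Pictures are saved under pics/ and viewed, at most 10 in all, crops included, and the job is handed in when it is done.

```bash
ls; mkdir -p pics; python3 - <<'E'
from station import monitor, vision, r, finder
import cv2
for n in ("scene","top"):
    cv2.imwrite(f"pics/{n}0.png",vision.get_image(n))
    c=vision.get_calibration(n);print(n,c)
s=monitor.sense();print(s)
E
```

```text
pics
scene {'camera_matrix': array([[434.47028887,   0.        , 313.10160294],
       [  0.        , 434.47028887, 244.04377541],
       [  0.        ,   0.        ,   1.        ]]), 'dist_coeffs': array([0.00433257, 0.        , 0.        , 0.        , 0.        ]), 'eye': array([1161.00215085,   64.55204037,  872.88756096]), 'rotation': array([0.62826519, 0.20848095, 0.24143048, 0.70959838])}
top {'camera_matrix': array([[587.40526003,   0.        , 321.26922979],
       [  0.        , 587.40526003, 247.29771413],
       [  0.        ,   0.        ,   1.        ]]), 'dist_coeffs': array([0.0241886, 0.       , 0.       , 0.       , 0.       ]), 'eye': array([ 355.46012401,  -20.12916812, 1580.93563131]), 'rotation': array([ 0.70604563,  0.05285824, -0.04045224, -0.70503134])}
{'time_s': 0.1, 'qpos': array([ 1.21788102e+00,  2.21178440e-01,  1.52753208e+00, -1.58771412e-05,
        1.39467953e+00, -1.26093167e-01]), 'joint_vel': array([ 0.00041472, -0.00192772, -0.00169613,  0.00070366,  0.00066154,
       -0.00156098]), 'tau': array([ 7.91355997e-04, -4.95950747e+01, -3.88516510e+01,  7.01843714e-02,
        5.17239980e-02, -4.76797379e-05]), 'tool_pos': array([140.35678652, 608.44870273, 221.50860438]), 'eef_rot': array([-2.05598831e-04,  1.13166675e-01,  9.93575612e-01, -8.74899933e-04]), 'ft_force': array([-0.46396887,  0.41923356,  0.44635443]), 'wrist_torque': array([-0.01541727, -0.01215623,  0.03321384]), 'grasp_force': 0.0, 'opening': 87.10890222946122}
```

View pics/scene0.png

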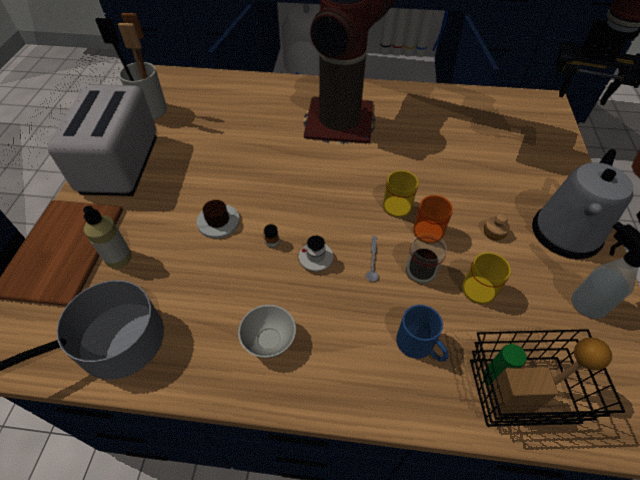

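View pics/top0.png

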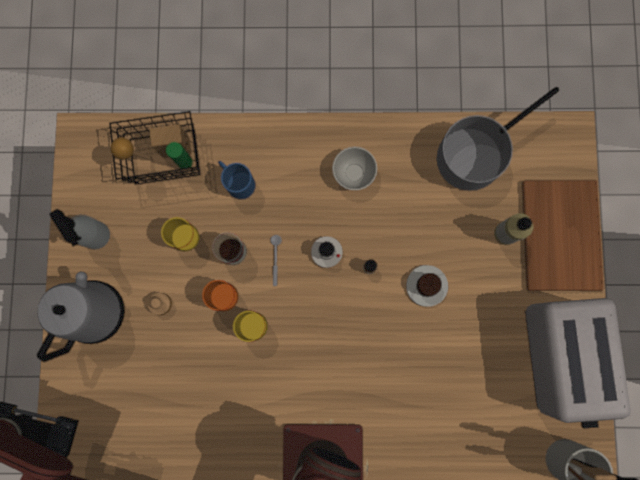

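The clear canister with discs is at scene (423,260), top (230,249). Its look-alikes are yellow at scene (400,195) and (487,278), and orange at (433,218). The lid is at scene (316,250), top (326,250), and the discs on the board are at scene (216,213), top (429,285). The black-capped vanilla jar at scene (271,235) could be taken for the lid cap. I'll choose the clear jar, and now measure everything by fitting silhouettes.

```bash
cat > h.py <<'E'
import numpy as np, cv2
from scipy.spatial.transform import Rotation as R
from scipy.optimize import minimize
from station import monitor, vision, r, finder
CAL={n:vision.get_calibration(n) for n in("scene","top")}
def proj(n,P):
    c=CAL[n];q=c['rotation'];M=R.from_quat([q[1],q[2],q[3],q[0]]).as_matrix()
    C=(np.atleast_2d(P)-c['eye'])@M
    return cv2.projectPoints(C*[1,-1,-1],np.zeros(3),np.zeros(3),c['camera_matrix'],c['dist_coeffs'])[0][:,0]
def sil(n,x,y,parts):
    S=4;m=np.zeros((480*S,640*S),np.uint8);t=np.linspace(0,2*np.pi,60)
    for rad,z0,z1 in parts:
        P=np.vstack([np.c_[x+rad*np.cos(t),y+rad*np.sin(t),0*t+z] for z in(z0,z1)])
        h=cv2.convexHull(((proj(n,P)+.5)*S-.5).astype(np.float32))
        cv2.fillPoly(m,[np.round(h*16).astype(np.int32)],255,shift=4)
    return cv2.resize(m,(640,480),interpolation=cv2.INTER_AREA)/255.
def fit(masks,x0,parts):
    f=lambda p:sum(np.abs(sil(n,*p,parts)-m).sum() for n,m in masks.items())
    o=minimize(f,x0,method='Nelder-Mead',options=dict(initial_simplex=np.array(x0)+[[0,0],[15,0],[0,15]],xatol=.1,fatol=.1))
    return o.x,o.fun/sum(m.sum() for m in masks.values())
JAR=[(39,0,99)];STACK=[(30,12,57)];LID=[(31,0,12),(42,12,19),(22,19,50),(8,50,66),(21,66,75.5)]
E
python3 - <<'E'
from h import *
ms={}
for n in("scene","top"):
    vision.get_image(n)
    for t in("jar_mouth","discA_mid","discC_mid","lid_flange"):
        for d in finder.outline_of(n,t)[:7]:
            print(n,t,round(d['p'],2),np.round(d['at']),d['pixels'].sum()); ms.setdefault((n,t),[]).append(d)
pix={"jar_mouth":((423,260),(230,250)),"lid_flange":((316,252),(326,250)),"discA_mid":((216,213),(429,285)),"discC_mid":((216,213),(429,285))}
def gnd(px): # top pixel -> rough
    return minimize(lambda p:((proj("top",[*p,50])[0]-px)**2).sum(),[500,0],method='Nelder-Mead').x
for t,pr,nm in(("jar_mouth",JAR,"jar"),("lid_flange",LID,"lid"),("discA_mid",STACK,"stack")):
    g=gnd(pix[t][1]);M={}
    for n,p in zip(("scene","top"),pix[t]):
        c=[d for d in ms.get((n,t),[]) if np.hypot(*(np.array(d['at'])-p))<14]
        if c: M[n]=c[0]['pixels'].astype(float)
    print(nm,g.round(),'both',fit(M,g,pr),*[ (n,fit({n:M[n]},g,pr)) for n in M])
im=cv2.imread('pics/scene0.png')
cv2.imwrite('pics/crop.png',np.hstack([cv2.resize(im[225:300,390:465],(380,380)),cv2.resize(im[180:275,180:275],(380,380))]))
E
```

```text
scene jar_mouth 0.85 [430. 215.] 1175
scene jar_mouth 0.81 [397. 194.] 1314
scene jar_mouth 0.75 [485. 280.] 1789
scene jar_mouth 0.67 [427. 260.] 1404
scene jar_mouth 0.26 [270. 235.] 248
scene discA_mid 0.91 [216. 212.] 373
scene discC_mid 0.42 [222. 225.] 84
scene lid_flange 0.77 [314. 258.] 876
top jar_mouth 0.73 [221. 296.] 913
top jar_mouth 0.6 [181. 238.] 986
top jar_mouth 0.58 [224. 242.] 539
top jar_mouth 0.56 [252. 325.] 904
top lid_flange 0.7 [326. 253.] 792
jar [552.   0.] both (array([278.13414525, -32.33379437]), np.float64(2.0472969836416297)) ('scene', (array([-1465.        ,   710.06324219]), np.float64(1.0))) ('top', (array([384.74182144,   0.73092645]), np.float64(2.433373349339736)))
lid [552.  -5.] both (array([550.18245315,  -8.12900895]), np.float64(0.10945831570038086)) ('scene', (array([551.74418789, -10.43464353]), np.float64(0.09407735697018532))) ('top', (array([549.96967236,  -5.20566415]), np.float64(0.050975440681323037)))
stack [ 460. -273.] both (array([ 439.71943564, -290.79060599]), np.float64(0.6266729748199548)) ('scene', (array([ 439.71943564, -290.79060599]), np.float64(0.6266729748199548)))
```

View pics/crop.png

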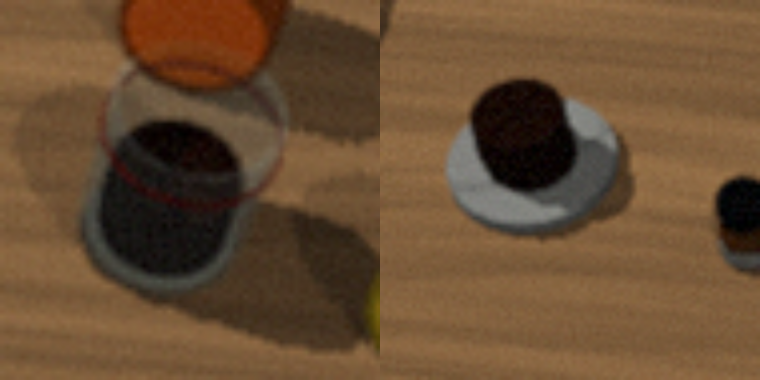

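```bash
python3 - <<'E'
from h import *
def gnd(px,z):
    return minimize(lambda p:((proj("top",[*p,z])[0]-px)**2).sum(),[500,100],method='Nelder-Mead').x
I={n:vision.get_image(n) for n in("scene","top")}
pix=((427,260),(226,245));M={}
for n,p in zip(("scene","top"),pix):
    M[n]=[d for d in finder.outline_of(n,"jar_mouth") if np.hypot(*(np.array(d['at'])-p))<14][0]['pixels'].astype(float)
g=gnd((230,250),50)
J=fit(M,g,JAR);print('jar',g,J,[(n,fit({n:M[n]},g,JAR)) for n in M])
D={}
for n,p in(("scene",(216,213)),("top",(429,285))):
    m=(I[n].max(2)<75).astype(np.uint8);k,l,st,ce=cv2.connectedComponentsWithStats(m)
    i=l[p[1],p[0]];print(n,i,st[i],ce[i]);D[n]=(l==i).astype(float)
g=gnd((429,285),50)
K=fit(D,g,STACK);print('stack',g,K,[(n,fit({n:D[n]},g,STACK)) for n in D])
B={}
for n,a in(("scene",(180,180)),("top",(395,250))):
    x,y=a;hsv=cv2.cvtColor(I[n],cv2.COLOR_BGR2HSV);w=(hsv[...,1]<60)&(hsv[...,2]>90);z=np.zeros((480,640));z[y:y+75,x:x+75]=w[y:y+75,x:x+75]
    B[n]=np.maximum(z,D[n])
b=fit(B,g,[(55,0,12),(30,12,57)]);print('board',b,[(n,fit({n:B[n]},g,[(55,0,12),(30,12,57)])) for n in B])
def draw(n,c,parts,col):
    t=np.linspace(0,2*np.pi,60)
    for rr,z in parts:
        q=proj(n,np.c_[c[0]+rr*np.cos(t),c[1]+rr*np.sin(t),0*t+z])
        cv2.polylines(V[n],[np.int32(np.round(((q+.5)*5-.5)*8))],True,col,1,shift=3)
V={n:cv2.resize(I[n],None,fx=5,fy=5) for n in I}
for n in V:
    draw(n,J[0],[(39,0),(39,99),(35,81),(30,51)],(0,255,0));draw(n,K[0],[(30,57),(30,12)],(255,255,0));draw(n,K[0],[(55,12)],(0,255,255))
    draw(n,(550.2,-8.1) if n=="scene" else(550.2,-8.1),[(42,12),(22,50),(21,75.5)],(255,0,255))
c=lambda n,x,y:V[n][(y-28)*5:(y+28)*5,(x-26)*5:(x+26)*5]
cv2.imwrite('pics/ov.png',np.vstack([np.hstack([c("scene",425,258),c("scene",216,215),c("scene",316,252)]),np.hstack([c("top",230,250),c("top",428,285),c("top",326,250)])]))
E
```

```text
jar [551.57280624 247.44291206] (array([553.88237462, 243.80624523]), np.float64(0.34502577923599714)) [('scene', (array([554.50223625, 242.29919334]), np.float64(0.1498860009119927))), ('top', (array([554.86067169, 247.28729611]), np.float64(0.7436543848308553)))]
scene 241 [203 200  32  29 610] [216.11147541 213.81147541]
top 72 [416 273  25  24 464] [428.1487069  284.53663793]
stack [ 460.13447381 -272.98563559] (array([ 463.59417609, -277.2466724 ]), np.float64(0.1446270128162997)) [('scene', (array([ 463.86511704, -279.56748619]), np.float64(0.07783992285438765))), ('top', (array([ 462.20878758, -272.6418828 ]), np.float64(0.06324374577417173)))]
board (array([ 461.97917272, -276.03530668]), np.float64(0.22360613810741686)) [('scene', (array([ 455.45063592, -283.19376547]), np.float64(0.32224146511396434))), ('top', (array([ 462.41994156, -274.07907821]), np.float64(0.06540520390665772)))]
```

View pics/ov.png

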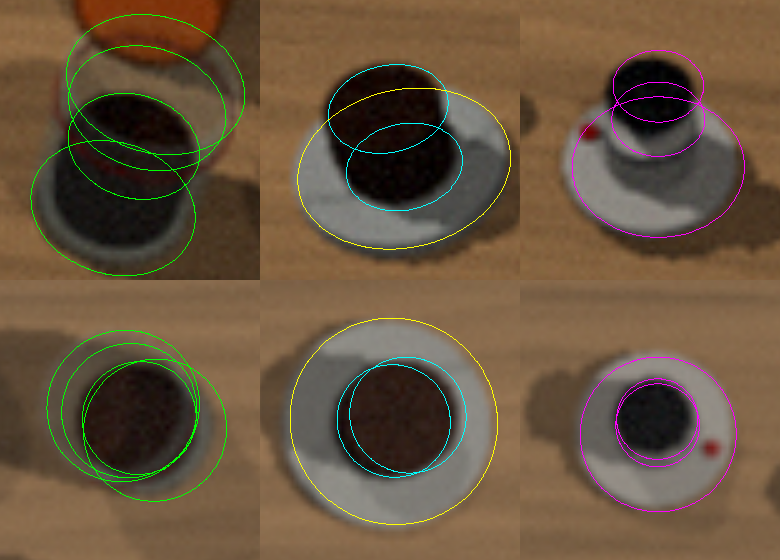

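The overlays show both cameras agreeing to about 5 mm, with a consistent y bias between them, so contact will have to refine that. I'm moving via a waypoint at (380,250) and squaring the tool to the world axes.

```bash
python3 -m pendant '[[1,-31.4,-29.6,0,0,0,1.344],[1,-31.4,-29.6,0,0,0,1.344],[1,-31.4,-29.6,0,0,0,1.344],[1,-31.4,-29.6,0,0,0,1.344],[1,-31.4,-29.6,0,0,0,1.344],[1,-31.4,-29.6,0,0,0,1.344],[1,-31.4,-29.6,0,0,0,1.344],[1,-31.4,-29.6,0,0,0,1.344],[1,-31.4,-29.6,0,0,0,1.344],[1,-31.4,-29.6,0,0,0,1.344],[1,-31.4,-29.6,0,0,0,1.344],[1,-31.4,-29.6,0,0,0,1.344]]'
```

```text
time_s: 1.8
tool_pos: [381.9, 247.2, 222.9]
eef_rot: [0.001, 0.71, 0.704, 0.0]
ft_force: [-0.3, 0.8, 0.9]
opening: 87.0
grasp_force: 0.0
```

```bash
python3 -m pendant '[[1,-52.6,8.3,0,0,0,0],[1,-52.6,8.3,0,0,0,0],[1,-52.6,8.3,0,0,0,0],[1,-52.6,8.3,0,0,0,0],[1,-52.6,8.3,0,0,0,0],[1,-52.6,8.3,0,0,0,0],[1,-52.6,8.3,0,0,0,0],[1,-52.6,8.3,0,0,0,0],[1,-52.6,8.3,5,0,0,0],[1,-52.6,8.3,12,0,0,0],[1,-52.6,8.3,12,0,0,0],[1,-52.6,8.3,12,0,0,0]]'
```

```text
time_s: 2.8
tool_pos: [455.1, -221.8, 140.8]
eef_rot: [0.001, 0.706, 0.708, 0.0]
ft_force: [0.3, 0.5, -0.8]
opening: 86.7
grasp_force: 0.0
```

```bash
python3 -m pendant '[[1,-5,0.8,0,0,0,0],[1,-5,0.8,0,0,0,0],[1,-5,0.8,0,0,0,0],[1,-5,0.8,0,0,0,0],[1,-5,0.8,0,0,0,0]]'; python3 - <<'E'
from h import *
I=vision.get_image("scene");s=monitor.sense();print(s['tool_pos'],s['eef_rot'],s['qpos'])
x,y=[int(v) for v in proj("scene",[463,-277,80])[0]]
c=I[y-50:y+50,x-60:x+60]
v=cv2.resize(c,None,fx=5,fy=5)
p=(proj("scene",s['tool_pos'])[0]-[x-60,y-50]+.5)*5-.5
cv2.circle(v,tuple(np.int32(p)),3,(0,255,0),-1)
cv2.imwrite("pics/hov.png",v)
E
```

```text
time_s: 3.22
tool_pos: [462.6, -269.1, 141.5]
eef_rot: [-0.0, 0.706, 0.708, 0.0]
ft_force: [0.1, 0.0, 0.6]
opening: 86.7
grasp_force: 0.0
[ 462.61771276 -269.02387916  141.69909558] [7.53234960e-05 7.06261475e-01 7.07951030e-01 2.48248970e-04] [-6.74440203e-01  7.96083624e-02  1.84120231e+00  5.07834396e-04
  1.22057789e+00 -6.77003786e-01]
```

View pics/hov.png

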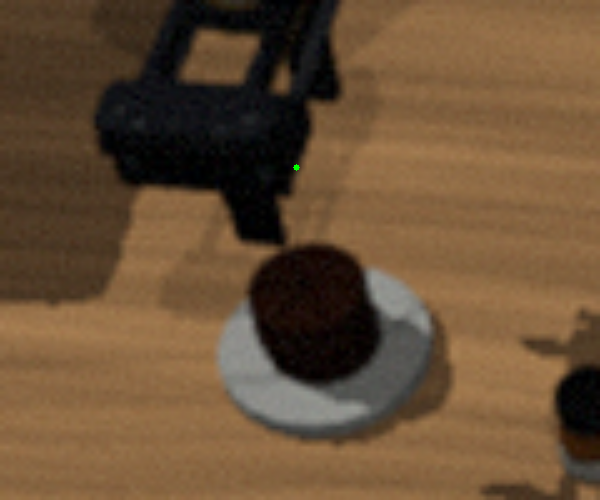

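```bash
python3 -m pendant '[[1,-0.9,0.1,3,0,0,0],[1,-0.9,0.1,6,0,0,0],[1,-0.9,0.1,9.4,0,0,0],[1,-0.9,0.1,9.4,0,0,0],[1,-0.9,0.1,9.4,0,0,0],[0.6,-0.9,0.1,9.4,0,0,0],[0.6,-0.9,0.1,9.4,0,0,0],[0.6,-0.9,0.1,9.4,0,0,0],[0.6,-0.9,0.1,9.4,0,0,0],[0.6,-0.9,0.1,9.4,0,0,0]]'
```

```text
time_s: 4.1
tool_pos: [463.9, -280.3, 48.6]
eef_rot: [0.001, 0.707, 0.707, 0.0]
ft_force: [-0.7, -0.8, 0.6]
opening: 61.3
grasp_force: 0.0
```

```bash
python3 -m pendant '[[0.6,0,0,0,0,0,0],[0.6,0,0,0,0,0,0],[0.9,0,0,0,0,0,0],[0.9,0,0,0,0,0,0],[0.9,0,0,0,0,0,0],[0.9,0,0,0,0,0,0.125],[0.9,0,0,0,0,0,0.25],[0.9,0,0,0,0,0,0.375],[0.9,0,0,0,0,0,0.5],[0.9,0,0,0,0,0,0.625],[0.9,0,0,0,0,0,0.75],[0.9,0,0,0,0,0,0.785]]'
python3 -m pendant '[[0.9,0,0,0,0,0,0.125],[0.9,0,0,0,0,0,0.25],[0.9,0,0,0,0,0,0.375],[0.9,0,0,0,0,0,0.5],[0.9,0,0,0,0,0,0.625],[0.9,0,0,0,0,0,0.75],[0.6,0,0,0,0,0,0.785],[0.6,0,0,0,0,0,0.785],[0.6,0,0,0,0,0,0.785],[0.6,0,0,0,0,0,0.785],[0.6,0,0,0,0,0,0.785],[0.6,0,0,0,0,0,0.785]]'
```

```text
time_s: 5.1
tool_pos: [462.9, -279.6, 46.9]
eef_rot: [-0.0, 0.925, 0.38, -0.0]
ft_force: [-0.1, -0.8, 0.2]
opening: 78.3
grasp_force: 0.0
time_s: 6.1
tool_pos: [463.1, -279.7, 47.1]
eef_rot: [-0.0, 1.0, 0.001, -0.0]
ft_force: [0.2, 0.1, -0.9]
opening: 59.1
grasp_force: 30.0
```

```bash
python3 -m pendant '[[0.6,0,0,-3,0,0,0],[0.6,0,0,-7,0,0,0],[0.6,0,0,-11,0,0,0],[0.6,9,-52,-11,0,0,0],[0.6,9,-52,-11,0,0,0],[0.6,9,-52,-11,0,0,0],[0.6,9,-52,-11,0,0,0],[0.6,9,-52,-11,0,0,0],[0.6,9,-52,-11,0,0,0],[0.6,9,-52,-11,0,0,0],[0.6,9,-52,-11,0,0,0],[0.6,9,-52,-11,0,0,0]]'; python3 -c "
from station import monitor;print(monitor.sense()['qpos'])"
```

```text
time_s: 7.1
tool_pos: [526.8, 91.9, 157.5]
eef_rot: [0.0, 1.0, 0.001, 0.0]
ft_force: [1.5, -0.6, -0.4]
opening: 59.0
grasp_force: 30.0
[ 2.52962650e-02  6.14404705e-02  1.82892327e+00 -1.16435239e-04
  1.25074330e+00  1.59479461e+00]
```

```bash
python3 -m pendant '[[0.6,2.6,-14.9,0,0,0,0],[0.6,2.6,-14.9,0,0,0,0],[0.6,2.6,-14.9,0,0,0,0],[0.6,2.6,-14.9,0,0,0,0],[0.6,2.6,-14.9,0,0,0,0],[0.6,2.6,-14.9,0,0,0,0],[0.6,2.6,-14.9,0,0,0,0]]'; python3 - <<'E'
from h import *
I=vision.get_image("scene");s=monitor.sense();T=s['tool_pos'];print(T,s['qpos'][5])
X,Y=[int(v) for v in proj("scene",[554,243,90])[0]];S=6
v=cv2.resize(I[Y-48:Y+48,X-60:X+60],None,fx=S,fy=S)
t=np.linspace(0,2*np.pi,60)
def draw(cx,cy,rr,z,col):
    q=(proj("scene",np.c_[cx+rr*np.cos(t),cy+rr*np.sin(t),0*t+z])-[X-60,Y-48]+.5)*S-.5
    cv2.polylines(v,[np.int32(np.round(q*8))],True,col,1,cv2.LINE_AA,shift=3)
draw(554.5,242.3,39,99,(0,255,0));draw(554.5,242.3,39,0,(0,255,0));draw(554.5,242.3,35,81,(0,255,0))
draw(T[0],T[1],30,T[2]-5,(255,255,0));draw(T[0],T[1],30,T[2]+10,(255,255,0))
cv2.imwrite("pics/jar1.png",v)
E
```

```text
time_s: 7.68
tool_pos: [552.4, 238.4, 156.8]
eef_rot: [0.0, 1.0, 0.001, -0.0]
ft_force: [-0.7, 0.6, -0.3]
opening: 59.3
grasp_force: 30.0
[552.50432473 237.8235576  156.9559811 ] 1.8463037560552755
```

View pics/jar1.png

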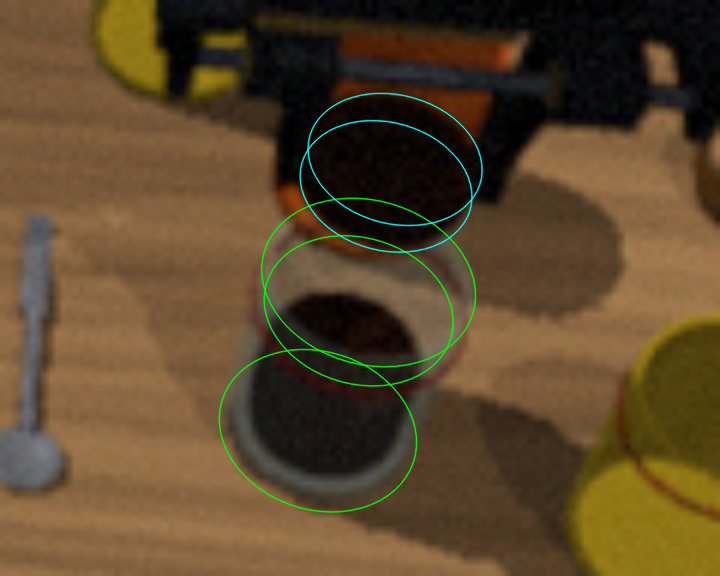

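The picture shows the held disc at (388,170), matching its predicted ellipse. The red line is around (361,310) and the base around (327,420). The earlier jar fit is a little off, so I'll refit from the red line and the dark stack.

```bash
python3 - <<'E'
from h import *
I={n:cv2.imread(f"pics/{n}0.png").astype(int) for n in("scene","top")}
t=np.linspace(0,2*np.pi,200)
for n,(x0,y0,x1,y1) in(("scene",(402,228,452,292)),("top",(205,225,255,275))):
    a=I[n];m=np.zeros((480,640),np.uint8)
    m[y0:y1,x0:x1]=(a[y0:y1,x0:x1].max(2)<70)
    k,l,st,ce=cv2.connectedComponentsWithStats(m);i=1+st[1:,4].argmax();print(n,st[i],ce[i])
    print(' stack',fit({n:(l==i).astype(float)},[550,243],[(30,6,51)]))
    red=a[...,2]-a[...,1]-(.2*a[...,2]);R_=np.zeros((480,640),bool)
    g=a[...,1]-a[...,0]
    R_[y0:y1,x0:x1]=((a[...,2]-a[...,1]>22)&(g<14))[y0:y1,x0:x1]
    ys,xs=np.nonzero(R_);w=np.c_[xs,ys];print(' red',len(w))
    if len(w)>15:
        def f(p):
            q=proj(n,np.c_[p[0]+p[2]*np.cos(t),p[1]+p[2]*np.sin(t),0*t+81])
            d=np.sqrt(((w[:,None]-q[None])**2).sum(2)).min(1);return np.minimum(d,2).sum()
        o=minimize(f,[550,243,38],method='Nelder-Mead',options=dict(initial_simplex=[[540,235,37],[560,240,38],[550,250,39],[550,240,36]]));print(' ring',o.x,o.fun/len(w))
    v=cv2.resize(a[y0:y1,x0:x1].astype(np.uint8),None,fx=8,fy=8,interpolation=cv2.INTER_NEAREST)
    v[cv2.resize(R_[y0:y1,x0:x1].astype(np.uint8),None,fx=8,fy=8,interpolation=0)>0]=(0,0,255)
    v[cv2.resize((l==i)[y0:y1,x0:x1].astype(np.uint8),None,fx=8,fy=8,interpolation=0)>0]//=2
    cv2.imwrite(f"pics/fit_{n}.png",v)
a=cv2.imread("pics/fit_scene.png");b=cv2.imread("pics/fit_top.png")
h=np.zeros((512,800,3),np.uint8);h[:a.shape[0],:400]=a;h[:b.shape[0],400:]=b;cv2.imwrite("pics/fit.png",h)
E
```

```text
scene [ 406  249   46   42 1017] [426.32153392 267.67846608]
 stack (array([553.75639439, 242.61173058]), np.float64(0.3069003412574469))
 red 66
 ring [553.38923306 242.5153824   39.56212904] 0.4366999031281567
top [219 238  24  24 464] [230.74353448 249.91810345]
 stack (array([553.85540009, 248.26250839]), np.float64(0.07115449628127113))
 red 10
```

View pics/fit.png

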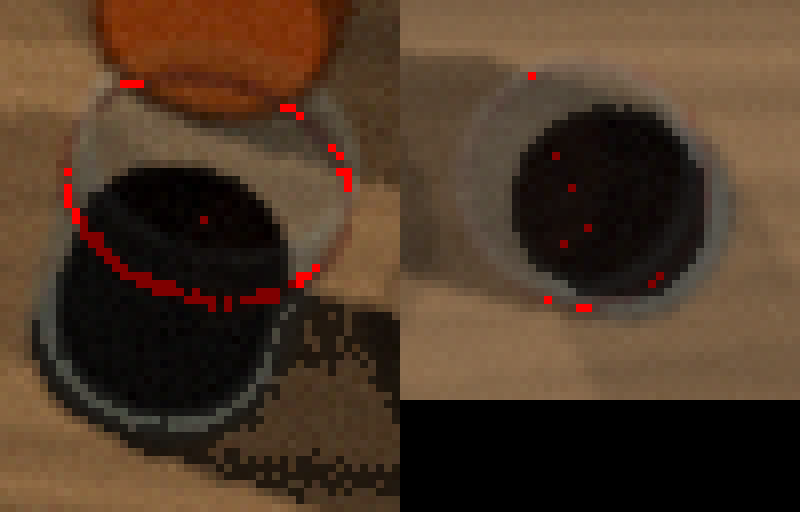

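The red ring fit gives (553.4,242.5). The top view, with its +6 mm y bias removed, agrees, so I'll lower the disc there.

```bash
python3 -m pendant '[[0.6,0.1,-0.45,1,0,0,0],[0.6,0.1,-0.45,2.5,0,0,0],[0.6,0.1,-0.45,4,0,0,0],[0.6,0.1,-0.45,5,0,0,0],[0.6,0.1,-0.45,5.6,0,0,0],[0.6,0.1,-0.45,5.6,0,0,0],[0.6,0.1,-0.45,5.6,0,0,0]]'
```

```text
time_s: 8.32
tool_pos: [554.0, 242.9, 101.2]
eef_rot: [-0.0, 1.0, -0.0, 0.0]
ft_force: [0.3, 0.2, -0.7]
opening: 59.1
grasp_force: 30.0
```

Free of contact, so I'll release.

```bash
python3 -m pendant '[[1,0,0,0,0,0,0],[1,0,0,0,0,0,0],[1,0,0,0,0,0,0],[1,0,0,0,0,0,0],[1,0,0,0,0,0,0],[1,0,0,0,0,0,0],[1,0,0,-4,0,0,0],[1,0,0,-8,0,0,0],[1,0,0,-8,0,0,0]]'; python3 - <<'E'
from h import *
I=vision.get_image("scene");s=monitor.sense();print(s['tool_pos'])
X,Y=[int(v) for v in proj("scene",[554,243,90])[0]];S=6
v=cv2.resize(I[Y-48:Y+48,X-60:X+60],None,fx=S,fy=S)
t=np.linspace(0,2*np.pi,60)
def draw(cx,cy,rr,z,col):
    q=(proj("scene",np.c_[cx+rr*np.cos(t),cy+rr*np.sin(t),0*t+z])-[X-60,Y-48]+.5)*S-.5
    cv2.polylines(v,[np.int32(np.round(q*8))],True,col,1,cv2.LINE_AA,shift=3)
draw(553.4,242.5,39,99,(0,255,0));draw(553.4,242.5,39,81,(0,255,0));draw(553.4,242.5,30,66,(255,255,0));draw(553.4,242.5,30,51,(255,255,0))
cv2.imwrite("pics/jar2.png",v)
E
```

```text
time_s: 9.07
tool_pos: [558.4, 244.8, 190.5]
eef_rot: [-0.002, 1.0, 0.0, 0.007]
ft_force: [1.8, 0.9, 1.9]
opening: 86.9
grasp_force: 0.0
[557.37539861 244.47840999 187.42574106]
```

View pics/jar2.png

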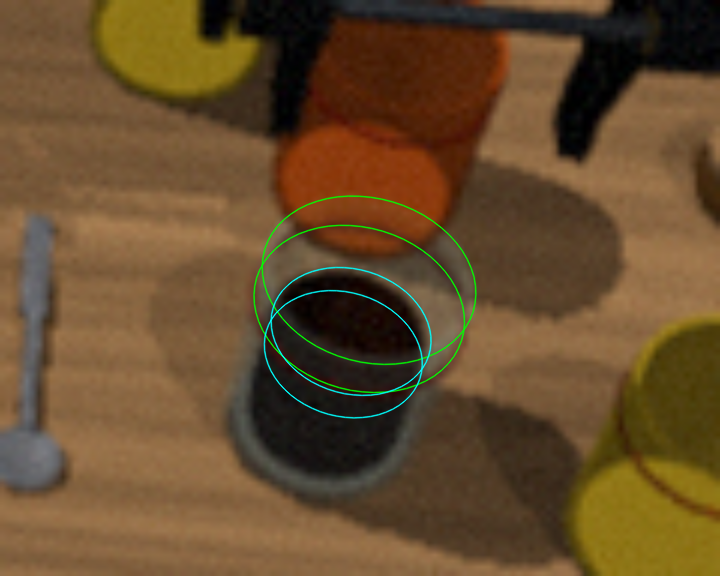

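The disc lies flat in the jar, its top at about (345,310). Going back for disc B.

```bash
python3 -m pendant '[[1,-4.5,26,2,0,0,0],[1,-4.5,26,2,0,0,0],[1,-4.5,26,2,0,0,0],[1,-4.5,26,2,0,0,0],[1,-4.5,26,2,0,0,0],[1,-4.5,26,2,0,0,0],[1,-9,52.2,3,0,0,0],[1,-9,52.2,3,0,0,0],[1,-9,52.2,3,0,0,0],[1,-9,52.2,3,0,0,0],[1,-9,52.2,3,0,0,0],[1,-9,52.2,3,0,0,0]]'
```

```text
time_s: 10.12
tool_pos: [468.3, -250.3, 151.9]
eef_rot: [-0.0, 1.0, 0.0, -0.0]
ft_force: [1.0, -0.4, 0.4]
opening: 87.1
grasp_force: 0.0
```

```bash
python3 -m pendant '[[1,-0.4,2.6,0,0,0,0],[1,-0.4,2.6,0,0,0,0],[1,-0.4,2.6,0,0,0,0],[1,-0.4,2.6,0,0,0,0]]'
```

```text
time_s: 10.45
tool_pos: [465.0, -273.9, 151.8]
eef_rot: [-0.001, 1.0, 0.0, -0.0]
ft_force: [0.1, -0.2, 0.4]
opening: 87.0
grasp_force: 0.0
```

```bash
python3 -m pendant '[[1,-0.15,0.55,3,0,0,0],[1,-0.15,0.55,6,0,0,0],[1,-0.15,0.55,9,0,0,0],[1,-0.15,0.55,11.9,0,0,0],[1,-0.15,0.55,11.9,0,0,0],[0.6,-0.15,0.55,11.9,0,0,0],[0.6,-0.15,0.55,11.9,0,0,0],[0.6,-0.15,0.55,11.9,0,0,0],[0.6,-0.15,0.55,11.9,0,0,0],[0.6,-0.15,0.55,11.9,0,0,0],[0.6,-0.15,0.55,11.9,0,0,0],[0.6,-0.15,0.55,11.9,0,0,0]]'
python3 -m pendant '[[0.9,0,0,0,0,0,0],[0.9,0,0,0,0,0,0],[0.9,0,0,0,0,0,0],[0.9,0,0,0,0,0,-0.125],[0.9,0,0,0,0,0,-0.25],[0.9,0,0,0,0,0,-0.375],[0.9,0,0,0,0,0,-0.5],[0.9,0,0,0,0,0,-0.625],[0.9,0,0,0,0,0,-0.75],[0.9,0,0,0,0,0,-0.785],[0.9,0,0,0,0,0,-0.785]]'
python3 -m pendant '[[0.9,0,0,0,0,0,-0.125],[0.9,0,0,0,0,0,-0.25],[0.9,0,0,0,0,0,-0.375],[0.9,0,0,0,0,0,-0.5],[0.9,0,0,0,0,0,-0.625],[0.9,0,0,0,0,0,-0.75],[0.6,0,0,0,0,0,-0.785],[0.6,0,0,0,0,0,-0.785],[0.6,0,0,0,0,0,-0.785],[0.6,0,0,0,0,0,-0.785],[0.6,0,0,0,0,0,-0.785],[0.6,0,0,0,0,0,-0.785]]'
```

```text
time_s: 11.45
tool_pos: [464.9, -280.8, 35.2]
eef_rot: [0.001, 1.0, 0.0, 0.001]
ft_force: [0.1, 1.1, 7.8]
opening: 58.9
grasp_force: 30.0
time_s: 12.37
tool_pos: [463.6, -280.0, 33.2]
eef_rot: [-0.0, 0.924, 0.383, -0.0]
ft_force: [0.5, 0.5, -0.4]
opening: 78.3
grasp_force: 0.0
time_s: 13.37
tool_pos: [463.8, -280.0, 33.4]
eef_rot: [-0.0, 0.707, 0.707, -0.0]
ft_force: [0.6, -0.5, -0.6]
opening: 59.0
grasp_force: 30.0
```

```bash
python3 -m pendant '[[0.6,0,0,-3,0,0,0],[0.6,0,0,-7,0,0,0],[0.6,0,0,-12,0,0,0],[0.6,52.2,9,-12,0,0,0],[0.6,52.2,9,-12,0,0,0],[0.6,52.2,9,-12,0,0,0],[0.6,52.2,9,-12,0,0,0],[0.6,52.2,9,-12,0,0,0],[0.6,52.2,9,-12,0,0,0],[0.6,52.2,9,-12,0,0,0],[0.6,52.2,9,-12,0,0,0],[0.6,52.2,9,-12,0,0,0]]'
```

```text
time_s: 14.37
tool_pos: [527.5, 91.5, 151.3]
eef_rot: [0.0, 0.707, 0.707, 0.0]
ft_force: [0.9, 0.2, -0.6]
opening: 59.4
grasp_force: 30.0
```

```bash
python3 -m pendant '[[0.6,14.9,2.6,0,0,0,0],[0.6,14.9,2.6,0,0,0,0],[0.6,14.9,2.6,0,0,0,0],[0.6,14.9,2.6,0,0,0,0],[0.6,14.9,2.6,0,0,0,0],[0.6,14.9,2.6,0,0,0,0],[0.6,14.9,2.6,0,0,0,0]]'
```

```text
time_s: 14.95
tool_pos: [553.1, 237.9, 150.6]
eef_rot: [-0.0, 0.707, 0.707, -0.001]
ft_force: [0.3, 0.1, -0.1]
opening: 59.1
grasp_force: 30.0
```

```bash
python3 -m pendant '[[0.6,0.46,0.05,1,0,0,0],[0.6,0.46,0.05,2.5,0,0,0],[0.6,0.46,0.05,4,0,0,0],[0.6,0.46,0.05,4.9,0,0,0],[0.6,0.46,0.05,4.9,0,0,0],[0.6,0.46,0.05,4.9,0,0,0],[0.6,0.46,0.05,4.9,0,0,0]]'
```

```text
time_s: 15.53
tool_pos: [554.2, 242.4, 102.0]
eef_rot: [-0.0, 0.707, 0.707, -0.0]
ft_force: [-0.1, 0.4, 0.1]
opening: 58.9
grasp_force: 30.0
```

```bash
python3 -m pendant '[[1,0,0,0,0,0,0],[1,0,0,0,0,0,0],[1,0,0,0,0,0,0],[1,0,0,0,0,0,0],[1,0,0,0,0,0,0],[1,0,0,0,0,0,0],[1,0,0,-4,0,0,0],[1,0,0,-7,0,0,0],[1,-12,0,-7,0,0,0],[1,-12,0,-7,0,0,0],[1,-12,0,-7,0,0,0],[1,-12,0,-7,0,0,0]]'; python3 - <<'E'
from h import *
I={n:vision.get_image(n) for n in("scene","top")};s=monitor.sense();print(s['tool_pos'])
S=5;V=[]
t=np.linspace(0,2*np.pi,60)
for n,P in(("scene",[554,243,60]),("top",[554,243,60]),("scene",[551,-10,30])):
    X,Y=[int(v) for v in proj(n,P)[0]]
    v=cv2.resize(I[n][Y-40:Y+40,X-26:X+26],None,fx=S,fy=S)
    def draw(cx,cy,rr,z,col):
        q=(proj(n,np.c_[cx+rr*np.cos(t),cy+rr*np.sin(t),0*t+z])-[X-26,Y-40]+.5)*S-.5
        cv2.polylines(v,[np.int32(np.round(q*8))],True,col,1,cv2.LINE_AA,shift=3)
    dy=6 if n=="top" else 0
    draw(553.4,242.5+dy,39,99,(0,255,0));draw(553.4,242.5+dy,30,81,(255,255,0))
    for rr,z in((42,19),(42,12),(21,75.5)):draw(551.5,-10.2,rr,z,(255,0,255))
    V.append(v)
cv2.imwrite("pics/jar3.png",np.hstack(V))
E
```

```text
time_s: 16.53
tool_pos: [554.3, 117.5, 172.3]
eef_rot: [0.001, 0.709, 0.706, -0.001]
ft_force: [-0.7, 0.1, -0.6]
opening: 86.8
grasp_force: 0.0
[554.23882981 121.82146642 172.24920988]
```

View pics/jar3.png

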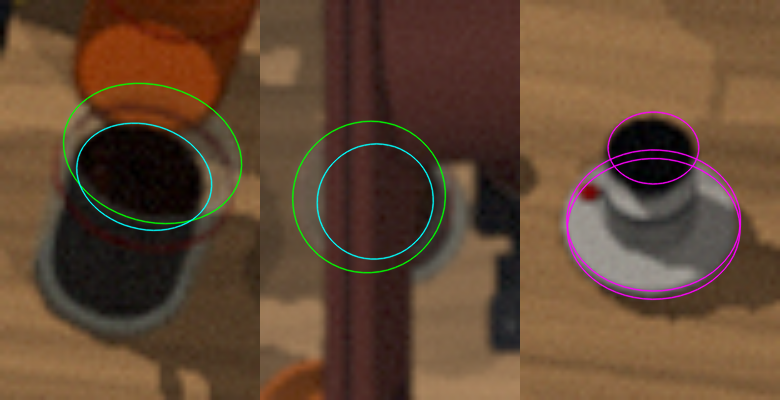

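Disc B lies flat at the line, at left crop (145,175). The lid is as predicted, about (552.5,-11). Moving over it.

```bash
python3 -m pendant '[[1,-13.3,-0.15,0,0,0,0],[1,-13.3,-0.15,0,0,0,0],[1,-13.3,-0.15,0,0,0,0],[1,-13.3,-0.15,0,0,0,0],[1,-13.3,-0.15,2,0,0,0],[1,-13.3,-0.15,5,0,0,0],[1,-13.3,-0.15,5,0,0,0],[1,-13.3,-0.15,5,0,0,0]]'
```

```text
time_s: 17.3
tool_pos: [551.0, -8.5, 120.4]
eef_rot: [-0.002, 0.707, 0.708, -0.001]
ft_force: [0.0, 0.5, 0.4]
opening: 86.7
grasp_force: 0.0
```

```bash
python3 -m pendant '[[1,-0.25,0.15,3,0,0,0],[1,-0.25,0.15,6,0,0,0],[1,-0.25,0.15,8,0,0,0],[0.8,-0.25,0.15,9.5,0,0,0],[0.35,-0.25,0.15,9.8,0,0,0],[0.35,-0.25,0.15,9.8,0,0,0],[0.35,-0.25,0.15,9.8,0,0,0],[0.35,-0.25,0.15,9.8,0,0,0],[0.35,-0.25,0.15,9.8,0,0,0],[0.35,-0.25,0.15,9.8,0,0,0],[0.35,-0.25,0.15,9.8,0,0,0],[0.35,-0.25,0.15,9.8,0,0,0]]'
```

```text
time_s: 18.3
tool_pos: [554.5, -12.6, 25.0]
eef_rot: [0.0, 0.707, 0.707, 0.0]
ft_force: [-2.2, -0.1, 7.0]
opening: 43.1
grasp_force: 30.0
```

```bash
python3 -m pendant '[[0.65,0,0,0,0,0,0],[0.65,0,0,0,0,0,0],[0.65,0,0,0,0,0,0],[0.65,0,0,0,0,0,0.125],[0.65,0,0,0,0,0,0.25],[0.65,0,0,0,0,0,0.375],[0.65,0,0,0,0,0,0.5],[0.65,0,0,0,0,0,0.625],[0.65,0,0,0,0,0,0.75],[0.65,0,0,0,0,0,0.785],[0.65,0,0,0,0,0,0.785]]'
python3 -m pendant '[[0.65,0,0,0,0,0,0.125],[0.65,0,0,0,0,0,0.25],[0.65,0,0,0,0,0,0.375],[0.65,0,0,0,0,0,0.5],[0.65,0,0,0,0,0,0.625],[0.65,0,0,0,0,0,0.75],[0.35,0,0,0,0,0,0.785],[0.35,0,0,0,0,0,0.785],[0.35,0,0,0,0,0,0.785],[0.35,0,0,0,0,0,0.785],[0.35,0,0,0,0,0,0.785],[0.35,0,0,0,0,0,0.785]]'
```

```text
time_s: 19.22
tool_pos: [553.9, -12.5, 23.8]
eef_rot: [-0.0, 0.924, 0.382, -0.0]
ft_force: [-0.3, 0.2, -0.3]
opening: 56.5
grasp_force: 0.0
time_s: 20.22
tool_pos: [553.9, -12.5, 23.9]
eef_rot: [-0.0, 1.0, 0.001, -0.0]
ft_force: [-0.1, -0.3, -1.8]
opening: 43.6
grasp_force: 30.0
```

```bash
python3 -m pendant '[[0.35,0,0,-2,0,0,0],[0.35,0,0,-5,0,0,0],[0.35,0,0,-9,0,0,0],[0.35,0,0,-13,0,0,0],[0.35,0,-25.5,-13,0,0,0],[0.35,0,-25.5,-13,0,0,0],[0.35,0,-25.5,-13,0,0,0],[0.35,0,-25.5,-13,0,0,0],[0.35,0,-25.5,-13,0,0,0],[0.35,0,-25.5,-13,0,0,0],[0.35,0,-25.5,-13,0,0,0],[0.35,0,-25.5,-13,0,0,0]]'
```

```text
time_s: 21.22
tool_pos: [553.0, 245.0, 153.6]
eef_rot: [0.0, 1.0, 0.003, -0.0]
ft_force: [0.2, -0.3, -2.2]
opening: 43.4
grasp_force: 30.0
```

```bash
python3 -m pendant '[[0.35,0,0,0,0,0,0],[0.35,0,0,0,0,0,0],[0.35,0,0,0,0,0,0]]'
```

```text
time_s: 21.47
tool_pos: [554.1, 240.8, 153.9]
eef_rot: [0.0, 1.0, -0.001, -0.0]
ft_force: [0.1, -0.3, -0.6]
opening: 43.6
grasp_force: 30.0
```

```bash
python3 -m pendant '[[0.35,-0.05,-0.15,1,0,0,0],[0.35,-0.05,-0.15,2,0,0,0],[0.35,-0.05,-0.15,2.8,0,0,0],[0.35,-0.05,-0.15,3.2,0,0,0],[0.35,-0.05,-0.15,3.6,0,0,0],[0.35,-0.05,-0.15,3.6,0,0,0],[0.35,-0.05,-0.15,3.6,0,0,0]]'
```

```text
time_s: 22.05
tool_pos: [553.3, 244.0, 117.7]
eef_rot: [0.0, 1.0, 0.0, -0.0]
ft_force: [1.1, 0.3, -0.9]
opening: 42.9
grasp_force: 30.0
```

Plug is in the mouth freely. Press it home.

```bash
python3 -m pendant '[[0.35,0,-0.0,0.3,0,0,0],[0.35,0,0,0.5,0,0,0],[0.35,0,0,0.7,0,0,0],[0.35,0,0,0.7,0,0,0],[0.35,0,0,0.7,0,0,0]]'
```

```text
time_s: 22.47
tool_pos: [553.4, 244.1, 111.1]
eef_rot: [-0.0, 1.0, 0.0, 0.0]
ft_force: [0.4, 0.0, -0.8]
opening: 43.4
grasp_force: 30.0
```

```bash
python3 -m pendant '[[0.35,0,0,0.05,0,0,0],[0.35,0,0,0.1,0,0,0],[0.35,0,0,0.15,0,0,0],[0.35,0,0,0.15,0,0,0],[0.35,0,0,0.15,0,0,0]]'
```

```text
time_s: 22.88
tool_pos: [553.6, 244.1, 110.9]
eef_rot: [-0.0, 1.0, 0.0, 0.0]
ft_force: [-3.5, -1.5, 7.1]
opening: 43.2
grasp_force: 30.0
```

The rim carries the flange at the height I worked out. Release, rise and shut the fingers.

```bash
python3 -m pendant '[[0.8,0,0,-0.1,0,0,0],[0.8,0,0,-0.1,0,0,0],[0.8,0,0,-0.1,0,0,0],[0.8,0,0,-0.1,0,0,0],[0.8,0,0,-0.1,0,0,0],[0.8,0,0,-3,0,0,0],[0.8,0,0,-6,0,0,0],[0,0,0,-9,0,0,0],[0,0,0,-9,0,0,0],[0,0,0,-9,0,0,0],[0,0,0,-9,0,0,0],[0,0,0,-9,0,0,0]]'; python3 -m pendant '[[0,0,0,0,0,0,0],[0,0,0,0,0,0,0],[0,0,0,0,0,0,0],[0,0,0,0,0,0,0],[0,0,0,0,0,0,0],[0,0,0,0,0,0,0],[0,0,0,0,0,0,0],[0,0,0,0,0,0,0],[0,0,0,0,0,0,0],[0,0,0,0,0,0,0]]'
python3 - <<'E'
from h import *
I=vision.get_image("scene");S=5;n="scene"
t=np.linspace(0,2*np.pi,60);X,Y=[int(v) for v in proj(n,[554,243,110])[0]]
v=cv2.resize(I[Y-60:Y+60,X-60:X+60],None,fx=S,fy=S)
for rr,z in((42,106),(42,99),(21,162.5),(39,81)):
    q=(proj(n,np.c_[553.6+rr*np.cos(t),243.5+rr*np.sin(t),0*t+z])-[X-60,Y-60]+.5)*S-.5
    cv2.polylines(v,[np.int32(np.round(q*8))],True,(255,0,255),1,cv2.LINE_AA,shift=3)
cv2.imwrite("pics/lid.png",v)
E
```

```text
time_s: 23.88
tool_pos: [552.4, 243.7, 197.8]
eef_rot: [0.0, 1.0, 0.0, -0.001]
ft_force: [0.9, 1.0, 0.1]
opening: 43.9
grasp_force: 0.0
time_s: 24.72
tool_pos: [553.4, 244.0, 199.6]
eef_rot: [-0.0, 1.0, 0.0, 0.0]
ft_force: [0.4, 0.2, 0.6]
opening: 0.6
grasp_force: 0.0
```

View pics/lid.png

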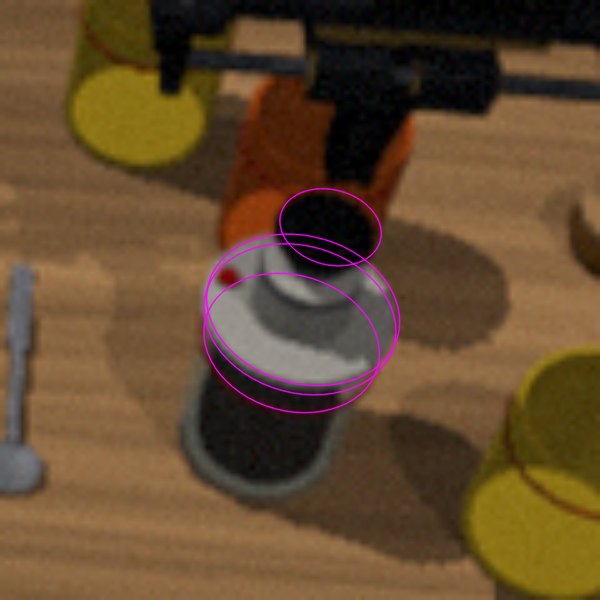

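The lid sits flat on the rim with the plunger up and the cap at (328,230), right under the fingers. First stroke.

```bash
python3 -m pendant '[[0,0,0,2,0,0,0],[0,0,0,3.5,0,0,0],[0,0,0,4.3,0,0,0],[0,0,0,4.8,0,0,0],[0,0,0,5.1,0,0,0],[0,0,0,5.3,0,0,0],[0,0,0,5.4,0,0,0],[0,0,0,5.4,0,0,0],[0,0,0,5.4,0,0,0]]'
```

```text
time_s: 25.52
tool_pos: [554.0, 244.2, 147.7]
eef_rot: [-0.0, 1.0, 0.0, 0.001]
ft_force: [-2.9, -0.6, 9.4]
opening: 0.3
grasp_force: 4.7
```

```bash
python3 -m pendant '[[0,0,0,0.1,0,0,0],[0,0,0,0.2,0,0,0],[0,0,0,0.3,0,0,0],[0,0,0,0.3,0,0,0]]'
```

```text
time_s: 25.85
tool_pos: [554.9, 244.5, 146.8]
eef_rot: [-0.001, 1.0, 0.0, 0.002]
ft_force: [-5.5, -2.4, 17.9]
opening: 0.2
grasp_force: 8.9
```

18 N is well above the 10 N spring, so the plunger is at its stop. Now up, a second stroke, up, and a third to be safe.

```bash
python3 -m pendant '[[0,0,0,-1,0,0,0],[0,0,0,-2.5,0,0,0],[0,0,0,-4,0,0,0],[0,0,0,-4,0,0,0],[0,0,0,-4,0,0,0],[0,0,0,-2,0,0,0],[0,0,0,-1.2,0,0,0],[0,0,0,-0.6,0,0,0],[0,0,0,-0.2,0,0,0],[0,0,0,0,0,0,0],[0,0,0,0.05,0,0,0],[0,0,0,0.05,0,0,0]]'
python3 -m pendant '[[0,0,0,-1,0,0,0],[0,0,0,-2.5,0,0,0],[0,0,0,-4,0,0,0],[0,0,0,-4,0,0,0],[0,0,0,-4,0,0,0],[0,0,0,-2,0,0,0],[0,0,0,-1.2,0,0,0],[0,0,0,-0.6,0,0,0],[0,0,0,-0.2,0,0,0],[0,0,0,0,0,0,0],[0,0,0,0.05,0,0,0],[0,0,0,0.05,0,0,0]]'
python3 -m pendant '[[0,0,0,-1,0,0,0],[0,0,0,-3,0,0,0],[0,0,0,-6,0,0,0],[0,0,0,-10,0,0,0],[0,0,0,-12,0,0,0],[0,0,0,-12,0,0,0],[0,0,0,-12,0,0,0],[0,0,0,-12,0,0,0]]'
```

```text
time_s: 26.85
tool_pos: [555.5, 244.7, 146.5]
eef_rot: [-0.001, 1.0, 0.0, 0.003]
ft_force: [-4.5, -1.8, 24.7]
opening: 0.4
grasp_force: 12.3
time_s: 27.85
tool_pos: [555.3, 244.7, 146.5]
eef_rot: [-0.001, 1.0, 0.0, 0.002]
ft_force: [-6.1, -2.4, 29.5]
opening: 0.5
grasp_force: 15.0
time_s: 28.52
tool_pos: [552.1, 243.7, 258.8]
eef_rot: [0.001, 1.0, 0.0, -0.002]
ft_force: [0.1, 0.4, -1.6]
opening: 0.5
grasp_force: 0.0
```

A quick numeric check before handing in.

```bash
python3 - <<'E'
from h import *
I=vision.get_image("scene")
d=finder.outline_of("scene","lid_flange")[0];m=d['pixels'].astype(float)
for up in(83,99-12,91):print(up,fit({"scene":m},[553,243],[(a,b+up,c+up) for a,b,c in LID[1:]]))
k,l,st,ce=cv2.connectedComponentsWithStats((I.max(2)<75).astype(np.uint8))
p=np.int32(proj("scene",[463,-279,27])[0]);i=l[p[1],p[0]]
print(st[i],fit({"scene":(l==i).astype(float)},[463,-279],[(30,12,27)]))
E
```

```text
83 (array([549.39753463, 243.35545696]), np.float64(0.05833245009715598))
87 (array([553.01472441, 242.73751942]), np.float64(0.06708708708708709))
91 (array([556.00364774, 241.43192808]), np.float64(0.07664723547076487))
[206 208  24  21 396] (array([ 461.99045872, -278.83466562]), np.float64(0.07346999405822935))
```

The lid fits at home height over the canister, and disc C is on the board at (462,-279). Handing in.

```bash
python3 -c "
from station import r;print(r.job_done())"
```

```text
the job is handed in; nothing more can be done
None
```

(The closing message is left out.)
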